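# Lock up a lino block in the chase

### The job

Lock up the lino block that lies in the steel chase, ready for printing: of the four wooden furniture bars choose the one whose width fills the gap between the block and the lock-up foot (it drops in with only a few millimetres to spare) and lay it flat on the table in that gap, centred along the block. Then swing the cam lever all the way over so that foot, bar and block are clamped tight against the head rail, and let go. Leave the other bars, the spare blocks and everything else where they are.

Things in the scene. Friction and masses are not known exactly. Their poses are not given: they have to be found in the camera images.
- chase: Grey steel printing frame, open at the bottom, fixed flat on the table; rails 15 mm wide, 16 mm high. Origin on the table; insides of the rails at its x = -62 and +62, y = +70 (head rail) and -78 mm (cam side). A lino block lies in it against the head rail on the line x = 0. Beside block and foot (26 mm either side of that line) the frame is empty down to the table.
- foot: Lock-up foot: steel bar in the chase, 52 mm along the chase's x, 12 mm thick, top 15.5 mm above the table, carried on springs. The lever's full swing moves it 8 mm evenly towards the head rail. The springs give up to 7 mm at 4 N/mm: a bar with 4 mm play is clamped with about 16 N. Origin: the chase's, moved along; see foot_face.
- foot_face (a point): Middle of the face of the lock-up foot that looks to the head rail (the chase's +y), 8 mm above the table. With the lever open this face stands 80 mm from the head rail. Axes as the chase.
- lever (a joint): Cam lever's angle about its upright pivot, rad. 0 = open: arm along the chase's -y, away from the frame. 1.571 = locked, at its stop: arm along the chase's +x, over the side rail. Turns anticlockwise seen from above, stays where it is left, needs 1.5 to 3 N at the knob.
- lever_pivot (a point): Lever pivot, on the chase's middle line 54 mm to the -y side of its origin, 21 mm above the table.
- lever_knob (a point): Middle of the black upright round knob on the cam lever's end: 19 mm diameter, from 24 to 56 mm above the table; the point is 40 mm above the table, 86 mm from the pivot. The arm under it is 17 to 24 mm above the table.
- sun_block_front (a point): Lino block cut with a sun: brown lino on plywood, 52 mm along x, 42 mm along y, 23 mm high, loose. The point is the middle of its -y side (the side that looks to the foot), 12 mm above the table. Axes as the chase's. One of the three blocks (it varies) is in the chase, the others lie beyond it as spares.
- leaf_block_front (a point): Lino block cut with a leaf: brown lino on plywood, 52 mm along x, 50.5 mm along y, 23 mm high, loose. The point is the middle of its -y side (the side that looks to the foot), 12 mm above the table. Axes as the chase's. One of the three blocks (it varies) is in the chase, the others lie beyond it as spares.
- wave_block_front (a point): Lino block cut with waves and a disc: brown lino on plywood, 52 mm along x, 59 mm along y, 23 mm high, loose. The point is the middle of its -y side (the side that looks to the foot), 12 mm above the table. Axes as the chase's. One of the three blocks (it varies) is in the chase, the others lie beyond it as spares.
- furniture_17_mid (a point): Piece of printer's furniture, a plain wooden bar with square ends, loose, lying flat: 64 mm long (its own x), 17 mm wide (its own y), 16 mm high. The point is its centre, 8 mm above the table. The four pieces differ only in width: 17, 25.5, 34 and 42.5 mm. It can be picked up by its two ends.
- furniture_25_mid (a point): Piece of printer's furniture, a plain wooden bar with square ends, loose, lying flat: 64 mm long (its own x), 25.5 mm wide (its own y), 16 mm high. The point is its centre, 8 mm above the table. The four pieces differ only in width: 17, 25.5, 34 and 42.5 mm. It can be picked up by its two ends.
- furniture_34_mid (a point): Piece of printer's furniture, a plain wooden bar with square ends, loose, lying flat: 64 mm long (its own x), 34 mm wide (its own y), 16 mm high. The point is its centre, 8 mm above the table. The four pieces differ only in width: 17, 25.5, 34 and 42.5 mm. It can be picked up by its two ends.
- furniture_42_mid (a point): Piece of printer's furniture, a plain wooden bar with square ends, loose, lying flat: 64 mm long (its own x), 42.5 mm wide (its own y), 16 mm high. The point is its centre, 8 mm above the table. The four pieces differ only in width: 17, 25.5, 34 and 42.5 mm. It can be picked up by its two ends.
- pencil: Bystander: pencil, 166 mm; lies loose on the table, to be left alone. Origin under its middle.
- wood_rib: Bystander: wooden rib (a kidney-shaped scraper), 76 mm; lies loose on the table, to be left alone. Origin under its middle.
- stamp_block: Bystander: wooden hand stamp, 37 x 42 x 46 mm high; lies loose on the table, to be left alone. Origin under its middle.
- loop_tool: Bystander: loop tool with a wooden handle, about 200 mm; lies loose on the table, to be left alone. Origin under its middle.
- glaze_jar_moss: Bystander: jar with a green screw lid, 56 mm across, 68 mm high; lies loose on the table, to be left alone. Origin under its middle.
- needle_tool: Bystander: needle tool with a wooden handle, about 140 mm; lies loose on the table, to be left alone. Origin under its middle.
There are look-alikes about, which are no part of the job. Leave any red or yellow look-alike of the part that bears furniture_34_mid alone. Leave any blue look-alike of the part that bears wave_block_front alone.

How it is judged:
On the way, in this order (a step that is already met when the one before it is completed fails the run):
1. the bar that fills the gap lies flat in it, with the lever still open (value of joint lever below 0.6 rad and ((x of sun_block_front in the frame of chase between -0.03 and 0.03 m and y of sun_block_front in the frame of chase between -0.03 and 0.06 m and x of furniture_34_mid in the frame of chase between -0.01 and 0.01 m and y of furniture_34_mid in the frame of chase between -0.009 and 0.04 m and height (world z) of furniture_34_mid below 0.011 m and angle between furniture_34_mid's own z axis and vertical below 0.1 rad and angle between the x axis of furniture_34_mid and the x axis of chase, either way round below 0.12 rad and y of furniture_34_mid in the frame of sun_block_front below 0 m) or (x of leaf_block_front in the frame of chase between -0.03 and 0.03 m and y of leaf_block_front in the frame of chase between -0.03 and 0.06 m and x of furniture_25_mid in the frame of chase between -0.01 and 0.01 m and y of furniture_25_mid in the frame of chase between -0.009 and 0.04 m and height (world z) of furniture_25_mid below 0.011 m and angle between furniture_25_mid's own z axis and vertical below 0.1 rad and angle between the x axis of furniture_25_mid and the x axis of chase, either way round below 0.12 rad and y of furniture_25_mid in the frame of leaf_block_front below 0 m) or (x of wave_block_front in the frame of chase between -0.03 and 0.03 m and y of wave_block_front in the frame of chase between -0.03 and 0.06 m and x of furniture_17_mid in the frame of chase between -0.01 and 0.01 m and y of furniture_17_mid in the frame of chase between -0.009 and 0.04 m and height (world z) of furniture_17_mid below 0.011 m and angle between furniture_17_mid's own z axis and vertical below 0.1 rad and angle between the x axis of furniture_17_mid and the x axis of chase, either way round below 0.12 rad and y of furniture_17_mid in the frame of wave_block_front below 0 m))), for 0.2 s.
2. the lever is fully over and foot, bar and block are clamped against the head rail (value of joint lever above 1.42 rad and ((x of sun_block_front in the frame of chase between -0.03 and 0.03 m and y of sun_block_front in the frame of chase between -0.03 and 0.06 m and x of furniture_34_mid in the frame of chase between -0.01 and 0.01 m and y of furniture_34_mid in the frame of chase between -0.009 and 0.04 m and height (world z) of furniture_34_mid below 0.011 m and angle between furniture_34_mid's own z axis and vertical below 0.1 rad and angle between the x axis of furniture_34_mid and the x axis of chase, either way round below 0.12 rad and contact force between foot and furniture_34 above 6 N and contact force between furniture_34 and sun_block above 6 N and contact force between sun_block and chase above 6 N and linear speed of furniture_34 below 0.02 m/s) or (x of leaf_block_front in the frame of chase between -0.03 and 0.03 m and y of leaf_block_front in the frame of chase between -0.03 and 0.06 m and x of furniture_25_mid in the frame of chase between -0.01 and 0.01 m and y of furniture_25_mid in the frame of chase between -0.009 and 0.04 m and height (world z) of furniture_25_mid below 0.011 m and angle between furniture_25_mid's own z axis and vertical below 0.1 rad and angle between the x axis of furniture_25_mid and the x axis of chase, either way round below 0.12 rad and contact force between foot and furniture_25 above 6 N and contact force between furniture_25 and leaf_block above 6 N and contact force between leaf_block and chase above 6 N and linear speed of furniture_25 below 0.02 m/s) or (x of wave_block_front in the frame of chase between -0.03 and 0.03 m and y of wave_block_front in the frame of chase between -0.03 and 0.06 m and x of furniture_17_mid in the frame of chase between -0.01 and 0.01 m and y of furniture_17_mid in the frame of chase between -0.009 and 0.04 m and height (world z) of furniture_17_mid below 0.011 m and angle between furniture_17_mid's own z axis and vertical below 0.1 rad and angle between the x axis of furniture_17_mid and the x axis of chase, either way round below 0.12 rad and contact force between foot and furniture_17 above 6 N and contact force between furniture_17 and wave_block above 6 N and contact force between wave_block and chase above 6 N and linear speed of furniture_17 below 0.02 m/s))), for 0.2 s.
At the end, for the whole second after the job is handed in: The lever is within 0.15 rad of its locked stop, at rest. The bar that fills the gap lies flat (0.1 rad), square to the chase (0.12 rad), its middle within 10 mm of the chase's middle line, and foot on bar, bar on block and block on chase each press with over 6 N (all of step 2 and velocity of joint lever below 0.05 rad/s); the robot touches nothing.
It fails at once if a bar that does not fill the gap is moved more than 30 mm ((x of sun_block_front in the frame of chase between -0.03 and 0.03 m and y of sun_block_front in the frame of chase between -0.03 and 0.06 m and distance of any of furniture_17_mid, furniture_25_mid, furniture_42_mid from where it was at the start of the episode above 0.03 m) or (x of leaf_block_front in the frame of chase between -0.03 and 0.03 m and y of leaf_block_front in the frame of chase between -0.03 and 0.06 m and distance of any of furniture_17_mid, furniture_34_mid, furniture_42_mid from where it was at the start of the episode above 0.03 m) or (x of wave_block_front in the frame of chase between -0.03 and 0.03 m and y of wave_block_front in the frame of chase between -0.03 and 0.06 m and distance of any of furniture_25_mid, furniture_34_mid, furniture_42_mid from where it was at the start of the episode above 0.03 m)).
It fails at once if a lino block is moved more than 20 mm (distance of any of sun_block_front, leaf_block_front, wave_block_front from where it was at the start of the episode above 0.02 m).
It fails at once if a bystander is moved more than 30 mm (distance of any of pencil, wood_rib, stamp_block, loop_tool, glaze_jar_moss, needle_tool from where it was at the start of the episode above 0.03 m).
It also fails if it takes over 48 s, if anything falls off the work surface, if the arm or the gripper's body presses on something with over 40 N, if the wrist force passes 120 N, or if a joint passes its speed limit or range.

### The arm

A 6-joint arm with a two-finger parallel gripper is mounted at the origin on a cart in front of the work surface, level with it; the furniture and walls round the work are solid. World frame = base frame: x ahead of the robot, y to its left, z up, the work surface at z = 0. Lengths are in m, angles in rad, forces in N, time in s.
With the tool pointing down it reaches from about 0.35 to 0.8 m from the base axis. Payload 7.3 kg.
Tool frame: the origin (TCP) lies between the finger pads; the fingertips stand 25 mm ahead of it and the grasp point (between the pads) lies 6 mm ahead of it (r.tip_extent is the distance from the TCP to the fingertips, in m); z points along the fingers, y is the line along which they close (so a half turn about z gives the same grasp; the last joint's range is limited). The gripper opens to 85 mm and grips with 20 to 120 N. Pads are 22 mm wide; open, the fingers measure 114 mm over their backs; the gripper's body (76 mm by 85 mm) begins 54 mm behind the grasp point. The pads swing forward as they close: fully open they stand 13 mm farther back than shut.
Start: joints at [-1.357, 0.342, 1.524, -0, 1.275, -0.146], TCP at [0.185, -0.491, 0.256] pointing down, gripper open.
Joint ranges: [-2.53, 2.53], [-0.77, 2.02], [0.04, 2.7], [-1, 4.14], [0.28, 2.66], [-3.11, 3.11]. Speed limits (rad/s): [2.57, 2.57, 3.14, 3.14, 3.14, 3.14].

### API

Orientations are given as a unit quaternion [x, y, z, w].
In Python, from workcell import r, command_gripper, optics gives the robot as it stands. The module is installed in compiled form; this text tells all that it offers. Calls block until the motion is done:
- r.reach(position, orientation): joint-space move of the TCP to a pose.
- r.move_straight(position, orientation=None, speed=0.15, max_force=None): straight line of the TCP; orientation=None keeps the orientation; speed is the mean speed in m/s. With max_force (N) it stops when the force on the tool has changed by that much, and returns True; else False.
- r.movej(angles): joint-space move.
- command_gripper(opening, force=None): finger opening in m; force is the grip in N (None keeps the last); returns when the fingers have stopped.
- r.hold(seconds).
- r.solve_ik(position, orientation): joint angles nearest the present ones, or None.
- r.read_state(): the state.
- optics.get_image(name): name is "scene" or "top" or "wrist"; returns (picture, depth): 480x640x3 uint8, red, green, blue; 480x640 float32, m along the optical axis (not along the pixel's ray), 0 where there is no reading.
- optics.camera_model(name): a dict with "K" (3x3 intrinsics, pixels), "k1" (the pictures are not rectified: a ray, as slopes to the right and down, at radius r is drawn at 1 + k1 r^2 times it, then the intrinsics apply), "R" (3x3) and "t" (3): a world point X has camera coordinates R X + t; the wrist camera has in their place "tool_from_camera" (4x4, takes a point from camera to tool coordinates, whose origin is the TCP and whose axes are the flange's). Camera axes: x right, y down, z forward; pixel columns grow to the right and rows downward; lengths in m; the calibration is good to about 2 mm. A picture is of the moment at which its call begins: read the wrist's pose just before it. camera_model takes no time and is no camera call.
A pose or a line that the arm cannot do raises r.PlanningError and nothing moves.
- r.finish_job(): hands the job in; it is judged then, once.
The state is a dict: "time_s": time; "joint_positions": joint angles; "dq": joint speeds; "tau": joint torques, N m; "eef_pos": TCP position; "eef_rot": TCP orientation; "contact_force": force on the tool from outside, world axes, zero at the start; "torque": the same for the moment, N m; "grip_width": finger opening in m; "grip_force": force on a finger pad.
Only numpy, scipy, OpenCV 4.12 (cv2) and the standard library are available. Lean on these libraries where they do the work, as an engineer would, in place of code of your own. Each camera call takes 0.05 s, during which the arm holds its last target. There are 200 camera calls.

## Working session

There is one attempt and no reset: what is moved stays moved. The work goes in short steps, each a Python script; the robot and the scene stay as the last script left them, time stands still between calls to the robot, and variables do not carry over. Pictures are saved under pics/ and viewed, at most 10 in all, crops included, and the job is handed in when it is done.

```bash
mkdir -p pics; cat > h.py <<'E'
import numpy as np, cv2
from workcell import r, command_gripper, optics
def ray(name,uv,pose=None):
    m=optics.camera_model(name);K=np.array(m["K"])
    p=cv2.undistortPoints(np.array(uv,float).reshape(-1,1,2),K,np.array([m["k1"],0,0,0.])).reshape(-1,2)
    d=np.c_[p,np.ones(len(p))]
    if "R" in m:
        R=np.array(m["R"]);t=np.array(m["t"]); return -R.T@t,d@R
    T=np.array(m["tool_from_camera"]);from scipy.spatial.transform import Rotation as Ro
    W=np.eye(4);W[:3,:3]=Ro.from_quat(pose[1]).as_matrix();W[:3,3]=pose[0];T=W@T
    return T[:3,3],d@T[:3,:3].T
def px2w(name,uv,z,pose=None):
    c,d=ray(name,uv,pose);return c+d*((z-c[2])/d[:,2])[:,None]
def snap(name,fn):
    s=r.read_state();pose=(s["eef_pos"],s["eef_rot"])
    im,dp=optics.get_image(name);cv2.imwrite(fn,im[:,:,::-1]);np.savez(fn[:-4],im=im,dp=dp,p=pose[0],q=pose[1]);return im,dp,pose
E
python3 - <<'E'
from h import *
for n in("top","scene"): snap(n,f"pics/{n}0.png")
print(r.read_state())
for n in("top","scene"):
    c,d=ray(n,[[320,240]]);print(n,c,d)
E
```

```text
{'time_s': 0.1, 'joint_positions': array([-1.35701258e+00,  3.42673244e-01,  1.52489481e+00, -2.25373006e-05,
        1.27539762e+00, -1.45972232e-01]), 'dq': array([-0.00077943,  0.00075776, -0.00326164,  0.00063919, -0.0006217 ,
        0.00018483]), 'tau': array([ 2.23839619e-03, -4.34446192e+01, -2.46491182e+01, -1.11865147e-04,
        4.64634955e-03, -9.35163882e-06]), 'eef_pos': array([ 0.184786  , -0.49107314,  0.25569426]), 'eef_rot': array([ 9.83864708e-01,  1.78912728e-01, -3.40442861e-05, -6.85749767e-04]), 'contact_force': array([-1.02825682, -0.55709708, -0.08405206]), 'torque': array([0.04818619, 0.03457553, 0.00275135]), 'grip_force': 0.0, 'grip_width': 0.08531432889297132}
top [0.46055826 0.01346587 1.72733684] [[ 0.07671933 -0.00255155 -0.99718471]]
scene [0.14268163 0.72788039 1.13695146] [[ 0.3292128  -0.53780119 -0.77627641]]
```

View pics/top0.png

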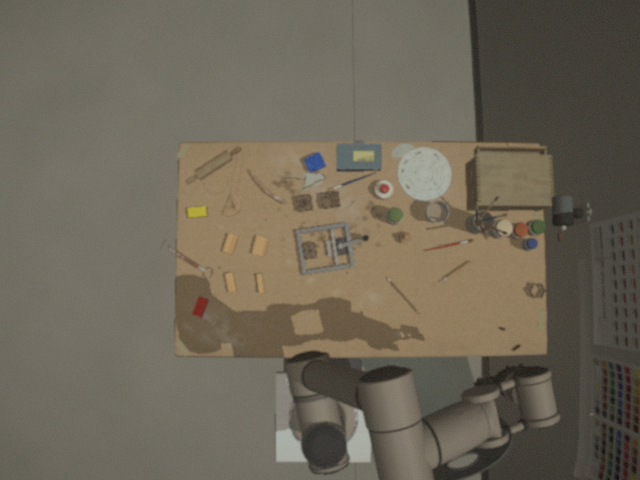

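View pics/scene0.png

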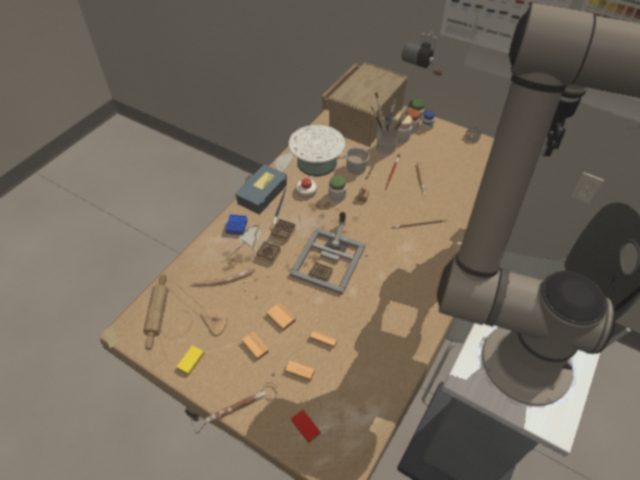

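The top view shows the chase at about (325,248), with its head rail on the left (world +y) and the lever knob at (364,238). The wooden bars are at (230,243), (259,246), (231,282) and (260,283). The spare blocks are at (302,203) and (328,200), and the jar is at (395,215). Next I'll take closer wrist looks.

```bash
python3 - <<'E'
from h import *
P=px2w("top",[[230,243],[259,246],[231,282],[260,283],[325,248],[364,238],[395,215],[310,250]],0.016);print(P.round(3))
m=optics.camera_model("wrist");print(np.array(m["tool_from_camera"]).round(3),m["K"])
# tool down, camera offset compensated
q=[1,0,0,0]
T=np.array(m["tool_from_camera"])
from scipy.spatial.transform import Rotation as Ro
def look(c,h,fn):
    R=Ro.from_quat(q).as_matrix(); a=R@T[:3,2]; o=R@T[:3,3]
    p=np.array([c[0],c[1],h])-0
    # place so that optical axis meets c at z=0.016
    cz=h+o[2]; s=(0.016-cz)/a[2]; p[:2]=c[:2]-o[:2]-a[:2]*s
    try: r.reach(p,q)
    except r.PlanningError as e: print(e,p);return
    snap("wrist",fn)
look(P[4]+[0,-0.03,0],0.30,"pics/w_chase.png")
look(P[:4].mean(0),0.30,"pics/w_bars.png")
print(r.read_state()["time_s"],r.read_state()["joint_positions"])
E
```

```text
[[ 0.582  0.311  0.016]
 [ 0.572  0.213  0.016]
 [ 0.451  0.306  0.016]
 [ 0.449  0.209  0.016]
 [ 0.565 -0.008  0.016]
 [ 0.599 -0.138  0.016]
 [ 0.677 -0.243  0.016]
 [ 0.559  0.042  0.016]]
[[ 0.001 -0.958 -0.288  0.074]
 [ 1.     0.001  0.001 -0.   ]
 [-0.001 -0.288  0.958 -0.119]
 [ 0.     0.     0.     1.   ]] [[354.11242043   0.         325.22728901]
 [  0.         354.11242043 241.7271902 ]
 [  0.           0.           1.        ]]
3.5917 [ 3.07828329e-01  4.91755609e-01  1.16956481e+00 -5.08993990e-04
  1.48024163e+00  1.88061974e+00]
```

View pics/w_chase.png

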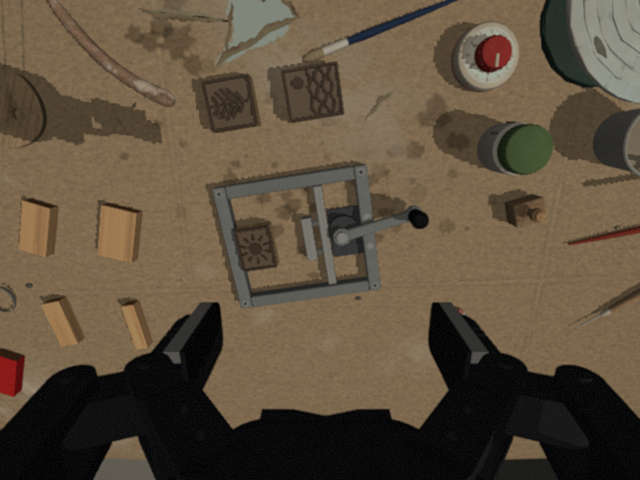

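View pics/w_bars.png

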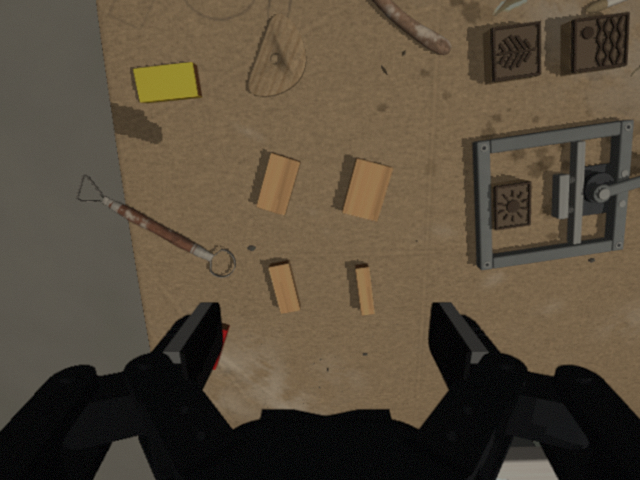

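The block in the chase carries the sun at (256,247) in the chase picture, so the 34 mm bar is needed. That is either (278,183) or (368,190) in the bars picture, so I'll measure widths.

```bash
cat >> h.py <<'E'
def cloud(fn):
    f=np.load(fn);im,dp=f["im"],f["dp"]
    v,u=np.mgrid[:480,:640]
    c,d=ray("wrist",np.c_[u.ravel(),v.ravel()],(f["p"],f["q"]))
    X=(c+d*dp.reshape(-1,1)).reshape(480,640,3); X[dp==0]=np.nan
    return im,X,(f["p"],f["q"])
def comps(mask,amin=150):
    n,l,st,ce=cv2.connectedComponentsWithStats(mask.astype(np.uint8));return [(l==i) for i in range(1,n) if st[i,4]>amin]
def rect(mask,z,pose):
    c=max(cv2.findContours(mask.astype(np.uint8),cv2.RETR_EXTERNAL,cv2.CHAIN_APPROX_NONE)[0],key=len)
    P=px2w("wrist",c.reshape(-1,2),z,pose)
    (cx,cy),(w,h),a=cv2.minAreaRect((P[:,:2]*1000).astype(np.float32))
    if w<h:w,h,a=h,w,a+90   # a: direction of long side (deg, world)
    return cx/1000,cy/1000,w,h,(a+90)%180-90
E
python3 - <<'E'
from h import *
for fn in("pics/w_bars.npz","pics/w_chase.npz"):
    im,X,pose=cloud(fn);Z=X[...,2];print(fn,np.nanmedian(Z))
    hsv=cv2.cvtColor(im,cv2.COLOR_RGB2HSV)
    print([hsv[y,x].tolist() for y,x in((183,278),(190,368),(230,320),(240,20))])
    print("Z", [np.round(Z[y,x],4) for y,x in((183,278),(190,368),(290,365))])
    for lo,hi in((.010,.0195),(.019,.030),(.045,.065)):
        m=(Z>lo)&(Z<hi)
        m[300:]&=False if False else m[300:]
        for c in comps(m): 
            vv,uu=np.nonzero(c)
            if vv.mean()<340: print(lo,(int(uu.mean()),int(vv.mean())),c.sum(),np.round(rect(c,np.nanmedian(Z[c]),pose),4),np.nanmedian(Z[c]).round(4))
E
```

```text
pics/w_bars.npz 0.0022028513539440464
[[15, 126, 146], [15, 123, 149], [18, 96, 117], [23, 37, 90]]
Z [np.float64(0.0185), np.float64(0.0186), np.float64(0.0167)]
0.01 (414, 27) 1208 [ 0.7442  0.1695 92.8204 16.9433 59.6174] 0.0132
0.01 (567, 48) 318 [7.26300e-01 3.90000e-03 5.29562e+01 7.67420e+00 9.63750e+00] 0.0148
0.01 (489, 59) 225 [ 0.7132  0.0868 53.9359 19.5747 26.5162] 0.0148
0.01 (166, 82) 2147 [  0.6907   0.4265  66.9732  35.1128 -85.5028] 0.0173
0.01 (557, 191) 9367 [ 5.673000e-01 -5.600000e-03  1.814259e+02  1.543924e+02 -8.125210e+01] 0.0171
0.01 (277, 183) 1721 [  0.5827   0.3125  64.7146  34.3295 -17.6106] 0.0172
0.01 (367, 189) 2124 [  0.576    0.2113  64.2411  43.1191 -14.3247] 0.0173
0.01 (156, 227) 1426 [  0.5341   0.4559 202.3146  26.2734  60.108 ] 0.0143
0.01 (284, 287) 1055 [ 0.455   0.309  66.2539 26.601  11.5143] 0.0172
0.01 (364, 289) 687 [ 0.4518  0.2097 67.0151 17.2144  8.4843] 0.0172
0.019 (599, 42) 3149 [ 7.30300e-01 -2.35000e-02  6.36046e+01  5.24984e+01 -8.15466e+01] 0.0234
0.019 (515, 51) 2768 [ 7.19400e-01  6.39000e-02  5.40253e+01  5.30444e+01 -8.14
[... 1548 characters left out ...]
.0229
0.019 (609, 138) 350 [ 0.6863 -0.3555 63.2087 29.1666 -1.74  ] 0.0244
0.019 (488, 146) 195 [ 0.677  -0.2197 53.4319 23.0203 -5.493 ] 0.0245
0.019 (525, 210) 577 [  0.6043  -0.2708  37.7504  28.9852 -73.1721] 0.0252
0.019 (371, 226) 998 [ 5.880000e-01 -9.750000e-02  1.045162e+02  2.160230e+01 -7.268980e+01] 0.0255
0.019 (255, 247) 1549 [5.59300e-01 4.36000e-02 5.29674e+01 4.30325e+01 8.82560e+00] 0.0225
0.045 (497, 51) 337 [  0.766   -0.2038  25.9952  25.6295 -14.479 ] 0.0457
0.045 (626, 142) 580 [ 0.6792 -0.3468 66.0327 24.4097 13.5564] 0.0559
0.045 (504, 146) 633 [ 0.675  -0.2246 51.7232 34.5541 -0.924 ] 0.0514
0.045 (419, 219) 261 [  0.6016  -0.1375  18.4704  18.3551 -89.9292] 0.0562
```

Width 34.3 mm identifies the 34 mm bar at (0.583, 0.312). The chase angle is 8.74° with its origin near (0.567, -0.004), and the lever stands at about 0.16 rad. I'll take a closer look, then pick the bar.

```bash
cat >> h.py <<'E'
def Q(psi): # psi deg: tool down, tool y along world angle psi-90
    a=np.radians(psi)/2; return [np.cos(a),np.sin(a),0,0]
E
python3 - <<'E'
from h import *
psi=72.4
r.reach([.5827,.3125,.15],Q(psi))
snap("wrist","pics/w_pick.png")
im,X,pose=cloud("pics/w_pick.npz");Z=X[...,2]
hsv=cv2.cvtColor(im,cv2.COLOR_RGB2HSV)
m=(Z>.010)&(Z<.0225)&(hsv[...,1]>85)
best=None
for c in comps(m,1000):
    R=rect(c,np.nanmedian(Z[c]),pose);print(np.round(R,4),np.nanmedian(Z[c]).round(4))
    if abs(R[3]-34.3)<2.5 and abs(R[2]-64)<4: best=R
if best is None: raise SystemExit
cx,cy,_,_,a=best
r.move_straight([cx,cy,.08],Q(a+90),.15)
r.move_straight([cx,cy,.030],Q(a+90),.1,max_force=15)
command_gripper(.055,40)
s=r.read_state();print(s["grip_width"],s["grip_force"],s["eef_pos"],s["contact_force"])
r.move_straight([cx,cy,.16],Q(a+90),.15)
# chase
ca=np.radians(8.74);O=np.array([.5671,-.0039]);ex=np.array([np.cos(ca),np.sin(ca)]);ey=np.array([-ex[1],ex[0]])
p=O+.009*ey
r.reach([*p,.16],Q(98.74))
snap("wrist","pics/w_over.png")
s=r.read_state();print(s["grip_width"],s["grip_force"],s["eef_pos"],s["time_s"])
E
```

```text
[ 0.5274  0.4553 82.1378 16.093  58.5175] 0.0151
[  0.6901   0.4228  54.1617  36.0801 -85.3529] 0.0174
[  0.3835   0.4084  48.9212  35.0461 -19.1926] 0.0171
[  0.5824   0.3142  63.961   34.6885 -17.7159] 0.0174
[ 0.7888  0.2225 80.5127 15.6899 42.3713] 0.013
[ 0.4552  0.3107 67.8906 26.4319 11.8757] 0.0173
[  0.5758   0.214   63.774   47.3056 -13.9363] 0.0175
0.062019605785078216 43.981075286865234 [0.58314014 0.31453826 0.03148216] [-0.97409869 -0.32484954  5.29371481]
0.062035368917546366 43.586960434913635 [0.5659431  0.00603165 0.15979319] 8.6083
```

View pics/w_over.png

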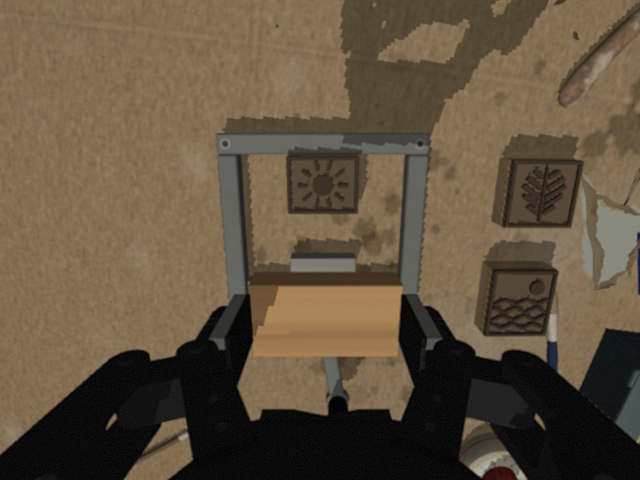

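The bar is held with its top face spanning (252–400, 287–350). The sun block spans (290–357, 155–212), the foot is visible at (323,262), and the gap between them is clear. Next I'll measure all three in this one view.

```bash
python3 - <<'E'
from h import *
im,X,pose=cloud("pics/w_over.npz")
P,q=pose
ca=np.radians(8.74);O=np.array([.5671,-.0039]);ex=np.array([np.cos(ca),np.sin(ca)]);ey=np.array([-ex[1],ex[0]])
C=lambda p:(np.round((np.array(p)-O)@ex*1000,1),np.round((np.array(p)-O)@ey*1000,1))
Z=X[...,2];Y=(X[...,:2]-O)@ey
hsv=cv2.cvtColor(im,cv2.COLOR_RGB2HSV)
print("tcp",C(P[:2]))
bar=(Z>.10)&(hsv[...,1]>90)&(hsv[...,0]<25)&(hsv[...,2]>80)
for c in comps(bar,1500):
    z=np.nanpercentile(Z[c],70);print("bar",z.round(4),np.nanmin(Z[c]),np.nanmax(Z[c]))
    top=c&(abs(Z-z)<.003);R=rect(top,z,pose);print(np.round(R,4),C(R[:2]), R[4])
for n,lo,hi in(("blk",.0195,.030),("rail/foot",.0105,.0195)):
  for c in comps((Z>lo)&(Z<hi),300):
    vv,uu=np.nonzero(c)
    if 210<uu.mean()<440 and vv.mean()<300:
        R=rect(c,np.nanmedian(Z[c]),pose);print(n,np.round(R,4),np.nanmedian(Z[c]).round(4),C(R[:2]))
# columns along middle: rows->z,y
for v in range(130,360,2): print(v,np.round(Z[v,323]*1000,1),np.round(Y[v,323]*1000,1),end=" | ")
E
```

```text
tcp (np.float64(0.3), np.float64(9.7))
bar 0.146 0.14363061758228146 0.1504450372891205
[5.66900e-01 4.30000e-03 6.34652e+01 3.36995e+01 8.77260e+00] (np.float64(1.1), np.float64(8.2)) 8.772635459899902
blk [5.58900e-01 4.47000e-02 5.17675e+01 4.17394e+01 8.77810e+00] 0.0227 (np.float64(-0.7), np.float64(49.3))
rail/foot [5.631000e-01 1.560000e-02 1.531060e+02 1.311491e+02 8.855400e+00] 0.0173 (np.float64(-1.0), np.float64(19.8))
rail/foot [ 5.68200e-01 -1.70000e-02  5.14847e+01  1.34099e+01  8.78120e+00] 0.0167 (np.float64(-0.9), np.float64(-13.1))
130 1.6 87.3 | 132 2.2 85.9 | 134 16.8 84.4 | 136 18.5 83.0 | 138 16.8 81.6 | 140 17.5 80.3 | 142 17.4 78.9 | 144 17.1 77.5 | 146 16.4 76.1 | 148 16.1 74.7 | 150 17.4 73.3 | 152 17.7 72.0 | 154 12.2 70.3 | 156 24.8 69.5 | 158 24.2 68.1 | 160 21.9 66.6 | 162 22.5 65.3 | 164 22.5 63.9 | 166 21.8 62.4 | 168 21.6 61.0 | 170 22.5 59.7 | 172 21.7 58.2 | 174 22.8 56.9 | 176 24.8 55.7 | 178 26.0 54.4 | 180 25.4 52.9 | 182 24.9 51.4 | 184 23.1 49.8 | 186 23.7 48.4 | 188 25.1 47.2 | 190 23.8 45.6 | 192 24.5 44.2 | 194 26.0 43.0 | 196 21.9 40.9 | 19
[... 602 characters left out ...]
6 135.2 24.5 | 278 138.8 25.1 | 280 139.3 24.4 | 282 142.0 24.6 | 284 145.5 25.2 | 286 145.6 24.4 | 288 145.0 23.3 | 290 145.7 22.7 | 292 146.1 22.0 | 294 145.4 20.7 | 296 145.3 19.8 | 298 146.1 19.2 | 300 146.7 18.7 | 302 145.1 17.0 | 304 145.0 16.0 | 306 145.7 15.4 | 308 145.8 14.5 | 310 145.7 13.6 | 312 145.9 12.7 | 314 145.6 11.6 | 316 144.8 10.2 | 318 145.8 9.9 | 320 144.9 8.4 | 322 145.6 7.9 | 324 145.3 6.7 | 326 145.4 5.9 | 328 145.8 5.1 | 330 145.3 3.9 | 332 144.5 2.4 | 334 145.3 1.9 | 336 145.7 1.2 | 338 146.0 0.4 | 340 145.2 -1.1 | 342 146.1 -1.5 | 344 145.7 -2.8 | 346 144.7 -4.4 | 348 146.2 -4.4 | 350 146.2 -5.4 | 352 144.6 -7.5 | 354 145.1 -8.2 | 356 145.5 -8.9 | 358 25.4 -94.1 |
```

```bash
cat >> h.py <<'E'
ca=np.radians(8.74);O=np.array([.5671,-.0039]);ex=np.array([np.cos(ca),np.sin(ca)]);ey=np.array([-ex[1],ex[0]])
C=lambda p:np.array([(np.array(p)[:2]-O)@ex,(np.array(p)[:2]-O)@ey])*1000
W=lambda x,y:O+ex*x/1000+ey*y/1000
E
python3 - <<'E'
from h import *
tgt=np.array([-.5,10.3]);cmd=tgt.copy()
for z in(.10,.062):
    r.move_straight([*W(*cmd),z],Q(98.74),.1); r.hold(.1)
    a=C(r.read_state()["eef_pos"]);print(z,a);cmd=cmd+(tgt-a)
hit=r.move_straight([*W(*cmd),.0315],Q(98.74),.04,max_force=10)
s=r.read_state();print(hit,C(s["eef_pos"]),s["eef_pos"],s["contact_force"],s["time_s"],s["grip_width"])
E
```

```text
0.1 [ 0.06015492 10.21034416]
0.062 [-0.49871033 10.23839258]
True [-1.56750431 10.58502497] [0.56394229 0.00632393 0.0315086 ] [-0.2857422  -0.22381914  5.18611166] 10.8417 0.06201483480010832
```

It went down to table height inside the gap. Next: release, back off and verify.

```bash
python3 - <<'E'
from h import *
command_gripper(.074)
p=r.read_state()["eef_pos"]
r.move_straight([p[0],p[1],.17],Q(98.74),.15)
snap("wrist","pics/w_placed.png")
im,X,pose=cloud("pics/w_placed.npz");Z=X[...,2]
hsv=cv2.cvtColor(im,cv2.COLOR_RGB2HSV)
for c in comps((Z>.01)&(Z<.03)&(hsv[...,1]>90),800):
    R=rect(c,np.nanmedian(Z[c]),pose);print(np.round(R,4),np.nanmedian(Z[c]).round(4),np.nanpercentile(Z[c],[5,95]),C(R[:2]))
k=(Z>.045)&(Z<.065)&(hsv[...,2]<60)
for c in comps(k,100):
    R=rect(c,.056,pose);print("knob?",np.round(R,4),C(R[:2]))
print(r.read_state()["time_s"])
E
```

```text
[ 5.61800e-01  2.70000e-02  7.86193e+01  6.39423e+01 -8.11913e+01] 0.0176 [0.01611582 0.02484767] [-0.50823461 31.32564548]
[ 0.7162  0.0634 59.5946 50.2811  8.91  ] 0.0234 [0.01369084 0.02565154] [157.55298409  43.86913879]
[ 7.26900e-01 -2.29000e-02  6.39308e+01  5.96157e+01 -8.17383e+01] 0.0229 [0.0129196  0.02551532] [155.08418295 -43.04737054]
knob? [ 8.18300e-01 -6.75000e-02  5.59929e+01  6.79660e+00 -8.97236e+01] [ 238.6672878 -101.0443372]
knob? [ 0.5959 -0.1252 17.2683 10.0779 22.7949] [  10.02845919 -124.26566825]
12.2417
```

View pics/w_placed.png

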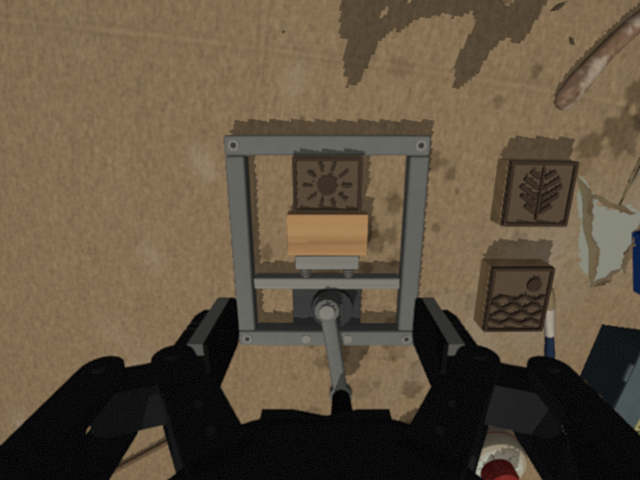

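The bar lies flat in the gap between the block and the foot at (327,233), centred on the block. Now the lever: I'll cage the knob loosely and sweep the arc.

```bash
python3 - <<'E'
from h import *
th0=.165
def pt(th): return W(86*np.sin(th),-54-86*np.cos(th))
q=lambda th:Q(98.74+np.degrees(th))
command_gripper(.045)
r.reach([*pt(th0),.15],q(th0))
h=r.move_straight([*pt(th0),.063],None,.1,max_force=10);print("down",h,r.read_state()["eef_pos"][2])
command_gripper(.021,20)
s=r.read_state();print(s["grip_width"],s["grip_force"])
for th in np.linspace(th0,1.571+.09,13)[1:]:
    h=r.move_straight([*pt(th),.063],q(th),.08,max_force=14)
    s=r.read_state();a=C(s["eef_pos"]);print(round(th,3),h,np.arctan2(a[0],-(a[1]+54)).round(3),np.hypot(a[0],a[1]+54).round(1),s["contact_force"].round(1))
    if h and th>1.45: break
print(s["time_s"])
E
```

```text
down False 0.06371496576909483
0.0207873163636456 0.6079509516712278
0.29 False 0.292 85.9 [0.6 0.3 0.1]
0.414 False 0.413 85.9 [ 0.3  0.2 -0. ]
0.539 False 0.536 86.0 [0.3 0.6 0.1]
0.664 False 0.661 86.0 [ 1.3 -0.2  0.7]
0.788 False 0.785 86.0 [ 0.4 -1.3 -0.3]
0.913 False 0.91 86.0 [ 0.1 -0.   1.1]
1.038 False 1.035 86.0 [ 0.2 -0.   0.1]
1.162 False 1.16 86.0 [ 1.   0.4 -0.6]
1.287 False 1.285 86.0 [0.  0.4 0.2]
1.412 False 1.409 86.0 [ 0.5 -0.8 -0.2]
1.536 False 1.534 86.0 [ 0.   0.7 -0.5]
1.661 True 1.592 85.2 [ 0.1 -8.8  0.8]
17.9917
```

```bash
python3 - <<'E'
from h import *
command_gripper(.04)
p=r.read_state()["eef_pos"]; q=r.read_state()["eef_rot"]
r.move_straight([p[0],p[1],.15],None,.15)
r.reach([*W(0,-45),.30],Q(98.74))
snap("wrist","pics/w_end.png")
im,X,pose=cloud("pics/w_end.npz");Z=X[...,2]
hsv=cv2.cvtColor(im,cv2.COLOR_RGB2HSV)
for c in comps((Z>.045)&(Z<.065),80):
    R=rect(c,.056,pose);a=C(R[:2]);print("knob?",np.round(R,4),a,np.arctan2(a[0],-(a[1]+54)))
for c in comps((Z>.01)&(Z<.0205)&(hsv[...,1]>100)&(hsv[...,2]>110),300):
    R=rect(c,.0165,pose);print("bar?",np.round(R,4),C(R[:2]))
print(r.read_state()["time_s"])
E
```

```text
knob? [ 0.6581 -0.042  19.224  18.1911  8.942 ] [ 84.1525401  -51.46943943] 1.6008583808807104
knob? [ 8.703000e-01 -1.167000e-01  1.512899e+02  1.029740e+02 -8.963280e+01] [ 282.56581114 -157.59413512] 1.2193931142808887
knob? [ 0.6533 -0.2258 34.2419 15.7588 62.2205] [  51.50960038 -232.44118056] 0.28102491014627673
bar? [5.64800e-01 7.50000e-03 6.40389e+01 3.33257e+01 8.86180e+00] [-0.51151884 11.59158813]
20.5333
```

View pics/w_end.png

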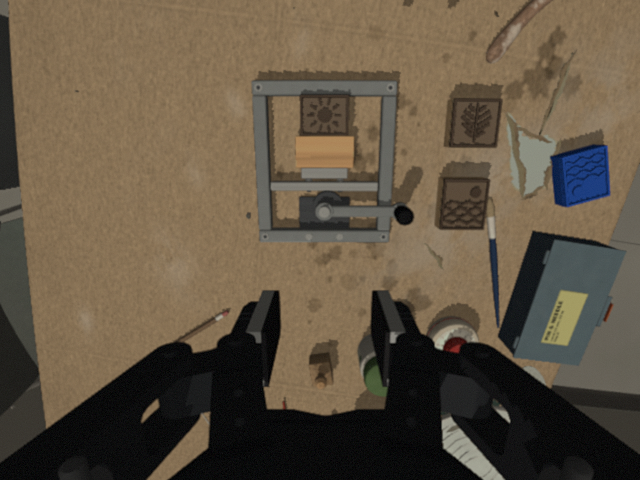

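The lever lies over the side rail with its knob at (403,214), at its stop. The bar at (325,152) is pressed between foot and block, centred and square, and the gripper is clear.

```bash
python3 -c "
from workcell import r
print(r.finish_job())"
```

```text
the job is handed in; nothing more can be done
None
```

The 34 mm bar is in the gap below the sun block, centred and square. The lever is over at its stop, the gripper is clear, and the job was handed in at about 20.5 s; the clamp force itself was not measured.

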